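# Latch the water filter case shut

### The job

The lid of the blue filter case is ajar because its toggle latch is undone. Lay the slotted strap down over the keeper on the lid, then press the red-tipped lever down flat, so that the latch pulls the lid tight and stays shut. Do not shift the tea tin or the ball valve.

Things in the scene. Friction and masses are not known exactly. Their poses are not given: they have to be found in the camera images.
- blue_case: Fixed case with the open latch: blue cylinder, 80 mm diameter, 160 mm long, 92 mm high, black end lid. Origin on the worktop under its middle; x along the cylinder to the lid (to the robot's left), z up. Steel latch along the top at y = 0, hinges parallel to y; lever pivot at x = -15, z = 100 mm. Lid joint line x = 28 mm. The grey case has the same latch, shut already, with no moving parts.
- blue_case_lever (a joint): Lever, rad: 0 = flat (shut, pointing to the case's -x), 1.17 to 1.31 at the start: nearly upright. Plate 24 mm wide, reaching 69 mm from the pivot, last 28 mm red; shut, its upper face is at z = 107 mm. Too steep to press from above at first: push it over from its lid side, then down. Stays where left. Hooked, it needs about 5 N at mid-handle, then stays shut by itself (over centre).
- blue_case_strap (a joint): Strap, rad, relative to the lever. It points to the lid, rising at 0.20 + strap - lever rad (0.4 to 0.7 at the start). A light detent holds it up until pushed (1 N); then it drops. 26 mm wide: plate 32 to 66 mm from the pin, then a slot, ended by the crossbar. With the lever up, pushing the plate straight down lays the crossbar behind the keeper lip (angle about -0.1).
- blue_case_lid (a joint): Lid, rad, hinged at its lower edge: 0 = tight on its seal, 0.034 = ajar by 3 mm at the top, where a spring seal of 5 to 8 N holds it until the latch pulls it in.
- strap_bar (a point): Middle of the strap's crossbar (5 mm round, 26 mm long), 80 mm from the pin.
- strap_pin (a point): Pin that joins the strap to the lever, 24 mm from the lever's pivot, in the case's middle plane (y = 0).
- lever_tip (a point): Middle of the round red end (6 mm thick) of the lever, 66 mm from its pivot.
- keeper (a point): On the lid: where the crossbar's middle lies when hooked, just behind (on the lid end of) the keeper lip, which is 16 mm wide, 4 mm thick and 9 mm high.
- tea_tin: Green and grey tea tin, 74 mm diameter, 92 mm high, standing upright on the left; bystander. Origin: centre of its underside.
- ball_valve: Brass ball valve with a red lever, 32 x 115 x 49 mm, lying loose behind the cases; bystander. Origin: at its underside.

How it is judged:
By the outcome, as a careful person would: the job done as asked, in the order asked, and still so for the second after the job is handed in, with the robot touching nothing.
It also fails if it takes over 38 s, if anything falls off the work surface, if the arm or the gripper's body presses on something with over 40 N, if the wrist force passes 120 N, or if a joint passes its speed limit or range.

### The arm

A 6-joint arm with a two-finger parallel gripper is mounted at the origin on a cart in front of the work surface, level with it; the furniture and walls round the work are solid. World frame = base frame: x ahead of the robot, y to its left, z up, the work surface at z = 0. Lengths are in m, angles in rad, forces in N, time in s.
With the tool pointing down it reaches from about 0.4 to 0.825 m from the base axis. Payload 7 kg.
Tool frame: the origin (TCP) lies midway between the tips of the shut fingers; the grasp point (between the pads) lies 19 mm behind it (r.hold_point_z is the z of the grasp point in the tool frame, in m); z points along the fingers, y is the line along which they close (so a half turn about z gives the same grasp; the last joint's range is limited). The gripper opens to 85 mm and grips with 20 to 120 N. Pads are 22 mm wide; open, the fingers measure 114 mm over their backs; the gripper's body (76 mm by 85 mm) begins 54 mm behind the grasp point. The pads swing forward as they close: fully open they stand 13 mm farther back than shut.
Start: joints at [1.518, 0.359, 0.012, 0, -1.224, -0.288], TCP at [0.226, 0.636, 0.231] pointing down, gripper open.
Joint ranges: [-3.07, 3.07], [-1.43, 2.12], [-1.02, 1.25], [-3.03, 1.67], [-3.05, -0], [-3.03, 3.03]. Speed limits (rad/s): [2.39, 2.39, 3.01, 3.14, 3.14, 3.14].

### API

Orientations are given as a unit quaternion [x, y, z, w].
In Python, from workcell import r gives the robot as it stands.
- The arm moves only by the tool drive_tool, never from a script. Its argument "commands" is a list of rows, each a list of 3 entries, a list of its own where there are three numbers: the shift along the tool's x, y, z in units of 0.4 m (1.0 is 0.4 m), then the turn, a rotation vector about the tool's x, y, z in units of 120 degrees (1.0 is 120 degrees), then the closure, from 0 (fully open) to 1 (shut). In form: [[[tx, ty, tz], [ax, ay, az], gripper], ...]. A call has 1 to 12 rows; each row is the pose to reach, as a shift and turn from the pose commanded when the call began, along the tool's axes at that moment; what a row does not reach only later rows make up. A row lasts 1/10 s, in which the tool goes at most 50 mm and 8.59 degrees, less where a joint would pass 70% of its speed; a pose out of reach is approached as far as the arm can. A call with a number of a shift or a turn outside -1 to 1 is refused whole. A call with a gripper value outside its range is refused whole. The fingers move at their own pace and stop on an object; "newtons" is the grip in N (left out, the last holds). Time passes only in rows, so rows that repeat a pose let the fingers close. It gives the time, the measured TCP pose, the force, the opening and the grip force at its end, in the units of the state.
- r.state(): the state, without advancing time (a new reading comes with each control period).
- r.camera(name): name is "scene" or "top" or "wrist"; returns a dict with "color" (384x512x3 uint8, blue, green, red), "K" (3x3 intrinsics, pixels), "extrinsics" (4x4, takes a point from camera to world coordinates); the wrist camera has in their place "hand_eye" (4x4, takes a point from camera to tool coordinates, whose origin is the TCP and whose axes are the flange's). Camera axes: x right, y down, z forward; pixel columns grow to the right and rows downward; lengths in m; the calibration is good to about 2 mm. A picture is of the moment at which its call begins: read the wrist's pose just before it. There is no depth.
- r.sign_off(): hands the job in; it is judged then, once.
The state is a dict: "time_s": time; "joint_positions": joint angles; "dq": joint speeds; "joint_efforts": joint torques, N m; "eef_pos": TCP position; "orientation": TCP orientation; "wrist_force": force on the tool from outside, world axes, zero at the start; "ft_torque": the same for the moment, N m; "gripper_width": opening from 0.0 (shut) to 1.0 (fully open); "grasp_force": force on a finger pad.
Only numpy, scipy, OpenCV 4.12 (cv2) and the standard library are available. Lean on these libraries where they do the work, as an engineer would, in place of code of your own. Each camera call takes 0.05 s, during which the arm holds its last target. There are 200 camera calls.

## Working session

There is one attempt and no reset: what is moved stays moved. The work goes in short steps, Python scripts to look and compute and a tool call to move; the robot and the scene stay as the last step left them, time stands still between calls to the robot, and variables do not carry over. Pictures are saved under pics/ and viewed, at most 10 in all, crops included, and the job is handed in when it is done.

Besides the shell and the picture viewer there is one more tool, called after ">>>" by a JSON object that holds its "name" and its "arguments", one argument or row to a line. drive_tool: Moves the arm, as the interface text tells. Shifts and turns lie within -1 to 1; 1 stands for 0.4 m of shift or 120 degrees of turn. Its arguments: {"type":"object","properties":{"commands":{"type":"array","items":{"type":"array"}},"newtons":{"type":"number"}},"required":["commands"]}

```bash
mkdir -p pics; python3 - <<'E'
from workcell import r
import cv2,json,numpy as np
s=r.state();print(s)
for n in ("scene","top","wrist"):
    c=r.camera(n);cv2.imwrite(f"pics/{n}0.png",c["color"])
    print(n,np.round(c["K"],2).tolist(),np.round(c.get("extrinsics",c.get("hand_eye")),4).tolist())
a=[cv2.imread(f"pics/{n}0.png") for n in("scene","top")]
cv2.imwrite("pics/a0.png",cv2.resize(np.vstack(a),(800,1200))[:600]);cv2.imwrite("pics/a1.png",cv2.resize(a[1],(800,600)))
E
```

```text
{'time_s': 0.0, 'joint_positions': array([ 1.51808227e+00,  3.59375890e-01,  1.10734380e-02, -3.47007633e-04,
       -1.22412574e+00, -2.88141275e-01]), 'dq': array([-0.00111099,  0.00017941, -0.00089217, -0.0014719 ,  0.00203041,
        0.00019869]), 'joint_efforts': array([-1.12792401e-03, -5.83310473e+01,  2.93435454e+01,  6.93688273e+00,
       -5.70371092e-03, -1.78150350e-05]), 'eef_pos': array([0.22548668, 0.6357095 , 0.23037772]), 'orientation': array([ 9.85501960e-01, -1.69662003e-01, -6.61798678e-05,  8.29447114e-04]), 'wrist_force': array([-0.18646849,  0.1176289 ,  0.02438177]), 'ft_torque': array([ 0.00299973, -0.00870302,  0.02267159]), 'grasp_force': 0.0, 'gripper_width': 0.9990839680636183}
scene [[367.59, 0.0, 251.51], [0.0, 367.59, 193.77], [0.0, 0.0, 1.0]] [[0.8247, -0.3943, 0.4055, 0.0568], [-0.5655, -0.5617, 0.6039, -0.6133], [-0.0103, -0.7273, -0.6862, 0.8851], [0.0, 0.0, 0.0, 1.0]]
top [[468.04, 0.0, 266.53], [0.0, 468.04, 195.4], [0.0, 0.0, 1.0]] [[0.0286, -0.9799, 0.1977, 0.2138], [-0.9995, -0.0308, -0.0078, 0.0791], [0.0137, -0.1973, -0.9802, 1.5662], [0.0, 0.0, 0.0, 1.0]]
wrist [[303.69, 0.0, 257.76], [0.0, 303.69, 193.29], [0.0, 0.0, 1.0]] [[0.0003, -0.9447, -0.328, 0.084], [1.0, 0.0005, -0.0005, -0.0001], [0.0006, -0.328, 0.9447, -0.1436], [0.0, 0.0, 0.0, 1.0]]
```

View pics/scene0.png

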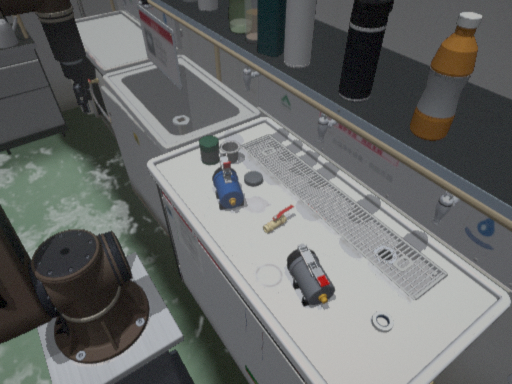

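View pics/a1.png

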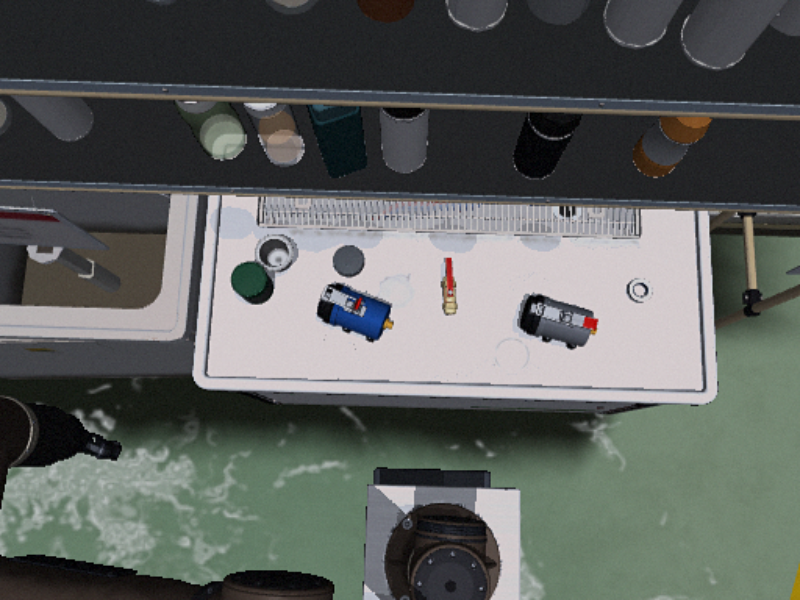

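The scene picture shows the blue case at about (228,187), its lid away from the arm, with the tin at (209,150). In the top view (800 px wide) the case is at (355,312) with the lid at its upper left, the raised red-tipped lever at (358,305), and the valve at (450,287).

```bash
cat > h.py <<'E'
import numpy as np,cv2
from scipy.spatial.transform import Rotation as R
from workcell import r
def ray(K,E,uv):
    d=E[:3,:3]@np.linalg.inv(K)@np.array([*uv,1.]);return E[:3,3],d/np.linalg.norm(d)
def onz(K,E,uv,z):
    o,d=ray(K,E,uv);return o+d*(z-o[2])/d[2]
def tri(rays):
    A=sum(np.eye(3)-np.outer(d,d) for o,d in rays);b=sum((np.eye(3)-np.outer(d,d))@o for o,d in rays);return np.linalg.solve(A,b)
def cam(n):
    s=r.state();c=r.camera(n)
    if n=="wrist":
        T=np.eye(4);T[:3,:3]=R.from_quat(s["orientation"]).as_matrix();T[:3,3]=s["eef_pos"];E=T@c["hand_eye"]
    else:E=c["extrinsics"]
    return c["color"],np.array(c["K"]),np.array(E)
def proj(K,E,p):
    q=np.linalg.inv(E)@np.array([*p,1.]);q=K@q[:3];return q[:2]/q[2]
def blue(im):
    h=cv2.cvtColor(im,cv2.COLOR_BGR2HSV);return cv2.inRange(h,(100,120,40),(125,255,255))
def red(im):
    h=cv2.cvtColor(im,cv2.COLOR_BGR2HSV);return cv2.inRange(h,(0,150,80),(7,255,255))|cv2.inRange(h,(173,150,80),(180,255,255))
E
python3 - <<'E'
from h import *
for n,box in (("top",(190,170,260,225)),("scene",(195,145,260,215))):
    im,K,E=cam(n);x0,y0,x1,y1=box
    for f in(blue,red):
        m=f(im);q=np.zeros_like(m);q[y0:y1,x0:x1]=m[y0:y1,x0:x1]
        pts=cv2.findNonZero(q)
        print(n,f.__name__,len(pts),pts.mean((0,1)),cv2.minAreaRect(pts))
        if n=="top":
            print(onz(K,E,pts.mean((0,1)),.06 if f is blue else .15))
            print([onz(K,E,p,.06).round(3).tolist() for p in cv2.boxPoints(cv2.minAreaRect(pts))])
print(np.round(R.from_quat(r.state()["orientation"]).as_matrix(),3))
E
```

```text
top blue 621 [230.88566828 201.64251208] ((229.73684692382812, 200.7551727294922), (34.489810943603516, 25.598217010498047), 23.498567581176758)
[0.49304349 0.1830465  0.06      ]
[[0.478, 0.254, 0.06], [0.557, 0.225, 0.06], [0.514, 0.119, 0.06], [0.436, 0.149, 0.06]]
top red 16 [229.0625 193.75  ] ((229.10003662109375, 193.80001831054688), (1.7888542413711548, 7.602630138397217), 26.56505012512207)
[0.50093562 0.18353457 0.15      ]
[[0.509, 0.198, 0.06], [0.532, 0.188, 0.06], [0.529, 0.182, 0.06], [0.506, 0.192, 0.06]]
scene blue 313 [225.17571885 185.07667732] ((225.7569580078125, 182.1446075439453), (24.850568771362305, 21.189546585083008), 70.55996704101562)Traceback (most recent call last):
  File "<stdin>", line 7, in <module>
TypeError: object of type 'NoneType' has no len()
```

>>> {"name": "drive_tool", "arguments": {
  "commands": [
    [[0.95,0.8,0],[0,0,0],1],
    [[0.95,0.8,0],[0,0,0],1],
    [[0.95,0.8,0],[0,0,0],1],
    [[0.95,0.8,0],[0,0,0],1],
    [[0.95,0.8,0],[0,0,0],1],
    [[0.95,0.8,0],[0,0,0],1],
    [[0.95,0.8,0],[0,0,0],1],
    [[0.95,0.8,0],[0,0,0],1],
    [[0.95,0.8,0],[0,0,0],1],
    [[0.95,0.8,0],[0,0,0],1],
    [[0.95,0.8,0],[0,0,0],1],
    [[0.95,0.8,0],[0,0,0],1]
  ]
}}

```text
time_s: 1.45
eef_pos: [0.4772, 0.2064, 0.2313]
orientation: [0.985, -0.171, -0.0, -0.0]
wrist_force: [-0.3, 0.8, -0.2]
gripper_width: -0.006
grasp_force: 0.0
```

```bash
python3 - <<'E'
from h import *
im,K,E=cam("wrist");cv2.imwrite("pics/w1.png",im);np.savez("w1.npz",K=K,E=E)
s=r.state();print(s["time_s"],s["eef_pos"],E.round(4).tolist())
cv2.imwrite("pics/w1b.png",cv2.resize(im,(800,600),interpolation=cv2.INTER_CUBIC))
E
```

```text
1.5 [0.47687387 0.20730918 0.23128288] [[-0.3367, -0.8896, -0.3086, 0.5564], [-0.9416, 0.3178, 0.1111, 0.1782], [-0.0007, 0.328, -0.9447, 0.3749], [0.0, 0.0, 0.0, 1.0]]
```

View pics/w1b.png

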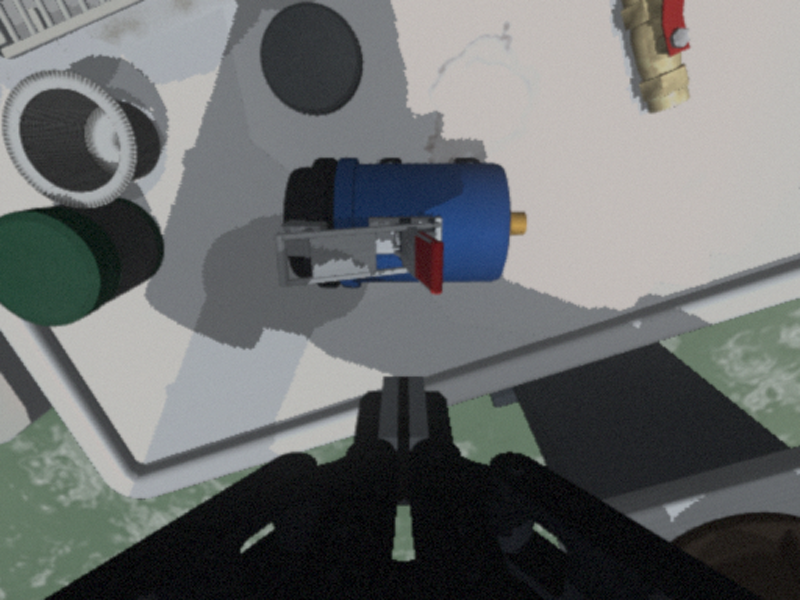

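The wrist view shows the case lying nearly along the image rows, with the lid to the left. The strap's crossbar is near (282,260), the red lever's tip edge near (441,266), and the brass nozzle at (518,222). The tin is clear of the case at (50,260).

```bash
python3 - <<'E'
from h import *
d=np.load("w1.npz");K,E=d["K"],d["E"];im=cv2.imread("pics/w1.png");k=1/1.5625
m=blue(im);m=cv2.morphologyEx(m,cv2.MORPH_OPEN,np.ones((3,3)))
c=max(cv2.findContours(m,0,2)[0],key=cv2.contourArea);print(cv2.boundingRect(c))
# silhouette rows along columns
cols=range(232,312,8);t=[];b=[]
for u in cols:
    y=np.where(m[80:200,u])[0]+80;t.append((u,y.min()));b.append((u,y.max()))
print(t,b)
# tangent planes through cam centre for each silhouette line -> axis at dist 40mm
o=E[:3,3];N=[]
for L in(t,b):
    vx,vy,x0,y0=cv2.fitLine(np.array(L,np.float32),cv2.DIST_HUBER,0,.01,.01).ravel()
    a=ray(K,E,(x0-60*vx,y0-60*vy))[1];e=ray(K,E,(x0+60*vx,y0+60*vy))[1];n=np.cross(a,e);N.append(n/np.linalg.norm(n))
ax=np.cross(*N);ax/=np.linalg.norm(ax);print("axis",ax,np.degrees(np.arctan2(*(-ax[[1,0]]))))
noz=onz(K,E,(518*k,222*k),.052);print("noz",noz)
for n,p,z in(("end",(508,220),.06),("bar",(282,260),.15),("tip",(441,266),.162)):print(n,onz(K,E,np.array(p)*k,z))
E
```

```text
(213, 102, 113, 78)
[(232, np.int64(106)), (240, np.int64(106)), (248, np.int64(106)), (256, np.int64(105)), (264, np.int64(107)), (272, np.int64(106)), (280, np.int64(106)), (288, np.int64(108)), (296, np.int64(108)), (304, np.int64(110))] [(232, np.int64(144)), (240, np.int64(138)), (248, np.int64(179)), (256, np.int64(179)), (264, np.int64(179)), (272, np.int64(137)), (280, np.int64(137)), (288, np.int64(179)), (296, np.int64(179)), (304, np.int64(179))]
axis [ 0.06364913  0.29583748 -0.95311541] -102.1420389346061
noz [0.47877333 0.12288593 0.052     ]
end [0.48420996 0.13014739 0.06      ]
bar [0.52308193 0.25268949 0.15      ]
tip [0.49748638 0.18059198 0.162     ]
```

>>> {"name": "drive_tool", "arguments": {
  "commands": [
    [[0.12,0.04,0],[0,0,0],1],
    [[0.12,0.04,0],[0,0,0],1],
    [[0.12,0.04,0],[0,0,0],1]
  ]
}}

```text
time_s: 1.8
eef_pos: [0.5167, 0.177, 0.2309]
orientation: [0.986, -0.17, -0.0, 0.0]
wrist_force: [-0.3, 0.1, 0.7]
gripper_width: -0.003
grasp_force: 0.0
```

```bash
python3 - <<'E'
from h import *
im,K,E=cam("wrist");cv2.imwrite("pics/w2.png",im);np.savez("w2.npz",K=K,E=E)
print(r.state()["time_s"],r.state()["eef_pos"])
cv2.imwrite("pics/w2b.png",cv2.resize(im[110:260,130:330],(800,600),interpolation=cv2.INTER_CUBIC))
im=cv2.imread("pics/w1.png");cv2.imwrite("pics/w1c.png",cv2.resize(im[80:230,150:350],(800,600),interpolation=cv2.INTER_CUBIC))
E
```

```text
1.85 [0.51630277 0.17726369 0.23097851]
```

View pics/w2b.png

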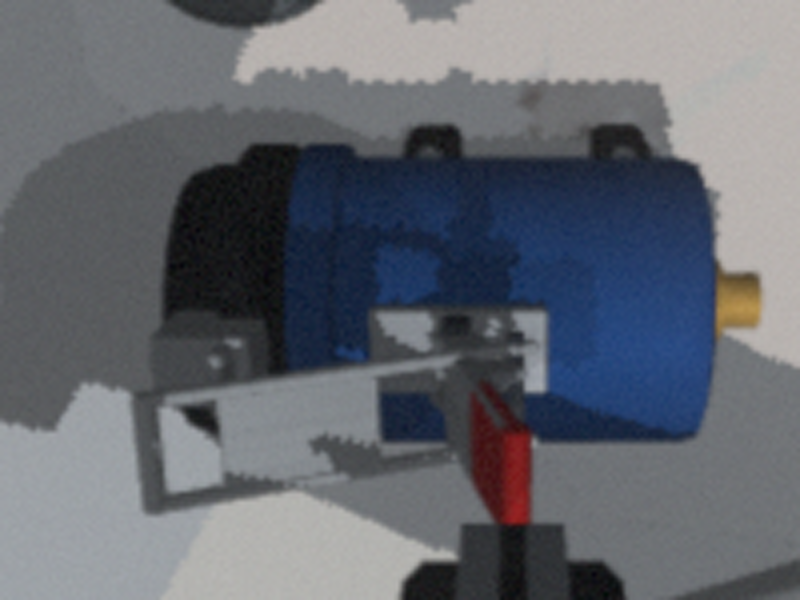

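View pics/w1c.png

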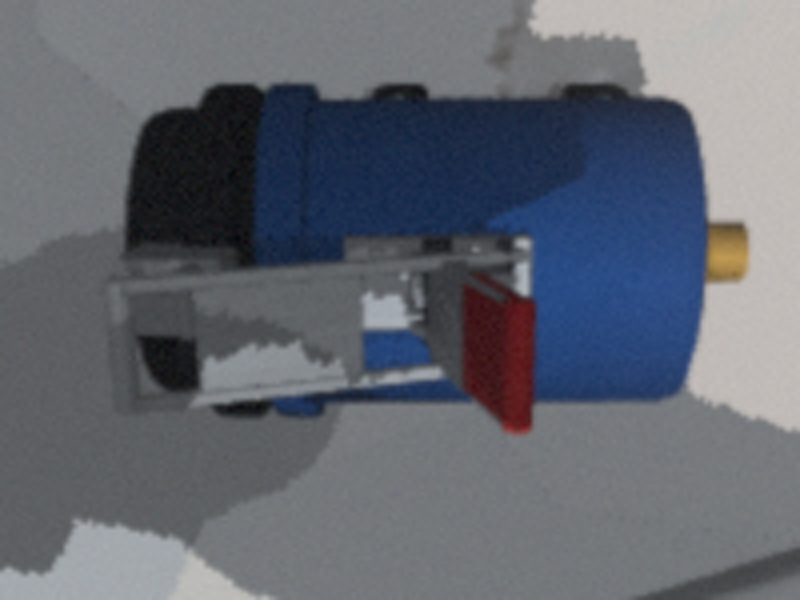

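Both crops show the strap raised with its crossbar at (122,345) and (149,452), the lever's red end edge at about (533,300) and (530,432), the latch base plate's far corners, and the nozzle. These are enough for triangulation.

```bash
python3 - <<'E'
from h import *
V=[np.load(f"w{i}.npz") for i in(1,2)];off=[(150,80),(130,110)]
P={"barF":((115,282),(143,395)),"barN":((120,405),(155,508)),"tipF":((533,300),(530,432)),"plR":((531,237),(547,309)),"plL":((344,238),(371,310)),"noz":((728,252),(740,300)),"redbaseF":((462,283),(473,383)),"keepF":((128,250),(160,318))}
W={}
for n,uv in P.items():
    rs=[ray(v["K"],v["E"],np.array(u)/4+o) for v,u,o in zip(V,uv,off)]
    W[n]=tri(rs);print(n,W[n].round(4))
v=V[1];plN=onz(v["K"],v["E"],np.array((547,392))/4+off[1],W["plR"][2])
a=W["plL"]-W["plR"];print("yaw plate",np.degrees(np.arctan2(a[1],a[0])),"plN",plN)
a=W["barN"]-W["barF"];print("bar dir yaw",np.degrees(np.arctan2(a[1],a[0]))+90,np.linalg.norm(a))
# blue body silhouettes in both views
for i in(1,2):
    im=cv2.imread(f"pics/w{i}.png");v=V[i-1];g=off[i-1]
    L={1:((320,98),(670,100),(560,402),(680,402)),2:((370,156),(680,160),(430,440),(680,438))}[i]
    n=[]
    for p,q in(L[:2],L[2:]):
        x=np.cross(ray(v["K"],v["E"],np.array(p)/4+g)[1],ray(v["K"],v["E"],np.array(q)/4+g)[1]);n.append(x/np.linalg.norm(x))
    ax=np.cross(*n);print("axis",(ax/np.linalg.norm(ax)).round(3),np.degrees(np.arctan2(ax[1],ax[0]))%180)
E
```

```text
barF [0.5345 0.249  0.1493]
barN [0.5127 0.2561 0.1532]
tipF [0.5092 0.1763 0.1682]
plR [0.5058 0.1716 0.0901]
plL [0.5202 0.2127 0.0903]
noz [0.4776 0.1228 0.0508]
redbaseF [0.5095 0.1884 0.1342]
keepF [0.535  0.2624 0.0891]
yaw plate 70.66980230520858 plN [0.48501496 0.17878664 0.09005622]
bar dir yaw 251.9352349267329 0.0233581383111308
axis [0.343 0.939 0.023] 69.94607693950238
axis [0.36  0.929 0.085] 68.79684959655329
```

>>> {"name": "drive_tool", "arguments": {
  "commands": [
    [[-0.046,-0.1225,0],[0,0,0],1],
    [[-0.046,-0.1225,0],[0,0,0],1],
    [[-0.046,-0.1225,0.1],[0,0,0],1],
    [[-0.046,-0.1225,0.165],[0,0,0],1],
    [[-0.046,-0.1225,0.18],[0,0,0],1],
    [[-0.046,-0.1225,0.2],[0,0,0],1],
    [[-0.046,-0.1225,0.215],[0,0,0],1],
    [[-0.046,-0.1225,0.23],[0,0,0],1],
    [[-0.046,-0.1225,0.24],[0,0,0],1],
    [[-0.046,-0.1225,0.25],[0,0,0],1],
    [[-0.046,-0.1225,0.25],[0,0,0],1]
  ]
}}

```text
time_s: 2.95
eef_pos: [0.5156, 0.2285, 0.131]
orientation: [0.985, -0.17, -0.0, 0.0]
wrist_force: [-0.2, -0.5, 0.4]
gripper_width: 0.002
grasp_force: 0.0
```

```bash
python3 - <<'E'
from h import *
im,K,E=cam("wrist");cv2.imwrite("pics/w3.png",im);np.savez("w3.npz",K=K,E=E)
print(r.state()["time_s"],r.state()["eef_pos"])
cv2.imwrite("pics/w3b.png",cv2.resize(im[100:340,100:420],(800,600),interpolation=cv2.INTER_CUBIC))
E
```

```text
3.0 [0.51577385 0.22860967 0.1312642 ]
```

View pics/w3b.png

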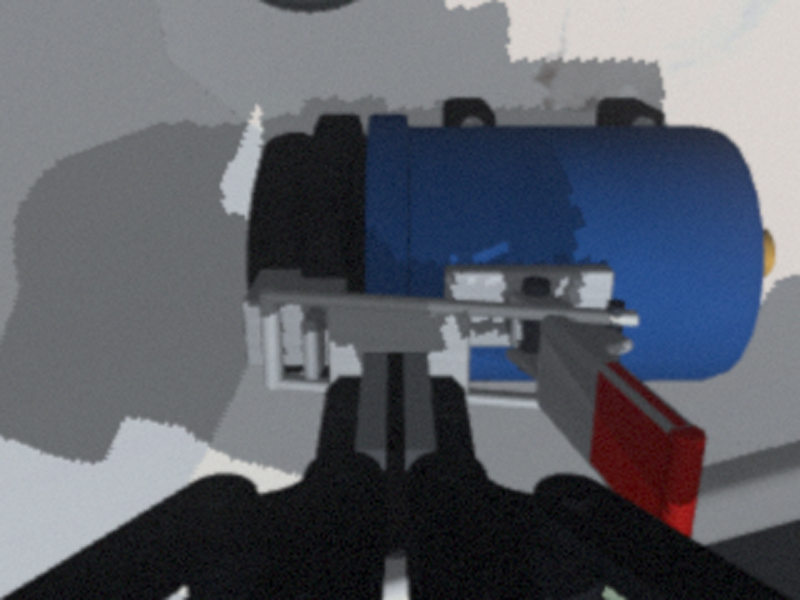

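The strap has come down: the crossbar at (272,340) lies lid-side of the keeper lip, which shows through the slot at (316,335). I'll press on gently to seat it.

>>> {"name": "drive_tool", "arguments": {
  "commands": [
    [[0,0,0.01],[0,0,0],1],
    [[0,0,0.02],[0,0,0],1],
    [[0,0,0.025],[0,0,0],1],
    [[0,0,0.025],[0,0,0],1]
  ]
}}

```text
time_s: 3.4
eef_pos: [0.5156, 0.2286, 0.1209]
orientation: [0.986, -0.17, -0.0, 0.0]
wrist_force: [-0.2, -0.8, -0.2]
gripper_width: 0.001
grasp_force: 0.0
```

>>> {"name": "drive_tool", "arguments": {
  "commands": [
    [[0,0,0.0075],[0,0,0],1],
    [[0,0,0.015],[0,0,0],1],
    [[0,0,0.015],[0,0,0],1]
  ]
}}

```text
time_s: 3.7
eef_pos: [0.5155, 0.2286, 0.1148]
orientation: [0.986, -0.17, -0.0, 0.0]
wrist_force: [0.8, 0.4, 0.9]
gripper_width: 0.001
grasp_force: 0.0
```

```bash
python3 - <<'E'
from h import *
im,K,E=cam("wrist");cv2.imwrite("pics/w4.png",im);np.savez("w4.npz",K=K,E=E)
print(r.state()["time_s"],r.state()["eef_pos"])
cv2.imwrite("pics/w4b.png",cv2.resize(im[130:310,130:370],(800,600),interpolation=cv2.INTER_CUBIC))
E
```

```text
3.75 [0.5156216  0.22864754 0.11503133]
```

View pics/w4b.png

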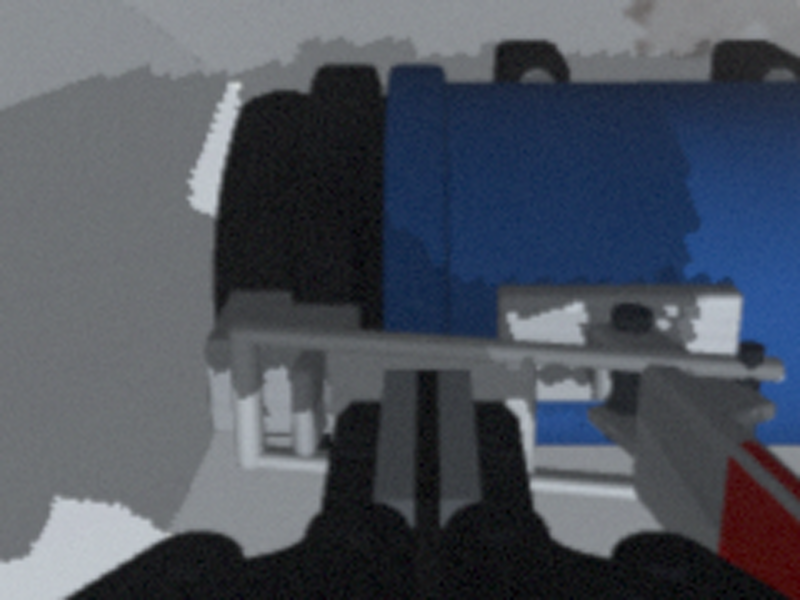

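The bar, at (240,400), is now well behind the lip at (305,400). I'll lower a little more to feel for the seat.

>>> {"name": "drive_tool", "arguments": {
  "commands": [
    [[0,0,0.0075],[0,0,0],1],
    [[0,0,0.0125],[0,0,0],1],
    [[0,0,0.0125],[0,0,0],1]
  ]
}}

```text
time_s: 4.05
eef_pos: [0.5163, 0.2289, 0.1134]
orientation: [0.986, -0.169, 0.001, -0.0]
wrist_force: [-9.2, -2.4, 25.5]
gripper_width: -0.001
grasp_force: 11.8
```

>>> {"name": "drive_tool", "arguments": {
  "commands": [
    [[0,0,-0.05],[0,0,0],1],
    [[0,0,-0.1],[0,0,0],1],
    [[0,0.05,-0.105],[0,0,0],1],
    [[0,0.094,-0.105],[0,0,0],1],
    [[0,0.094,-0.105],[0,0,0],1]
  ]
}}

```text
time_s: 4.55
eef_pos: [0.5017, 0.191, 0.1518]
orientation: [0.985, -0.17, -0.001, 0.0]
wrist_force: [0.8, 0.2, 0.1]
gripper_width: 0.004
grasp_force: 0.0
```

```bash
python3 - <<'E'
from h import *
im,K,E=cam("wrist");s=r.state();p=s["eef_pos"]
print(s["time_s"],p,"X",p[0]*.337+p[1]*.9415,"Y",-p[0]*.9415+p[1]*.337)
cv2.imwrite("pics/w5b.png",cv2.resize(im[130:330,100:367],(800,600),interpolation=cv2.INTER_CUBIC))
E
```

```text
4.6 [0.50231153 0.1917616  0.15184959] X 0.3498225336809678 Y -0.4083026483807798
```

View pics/w5b.png

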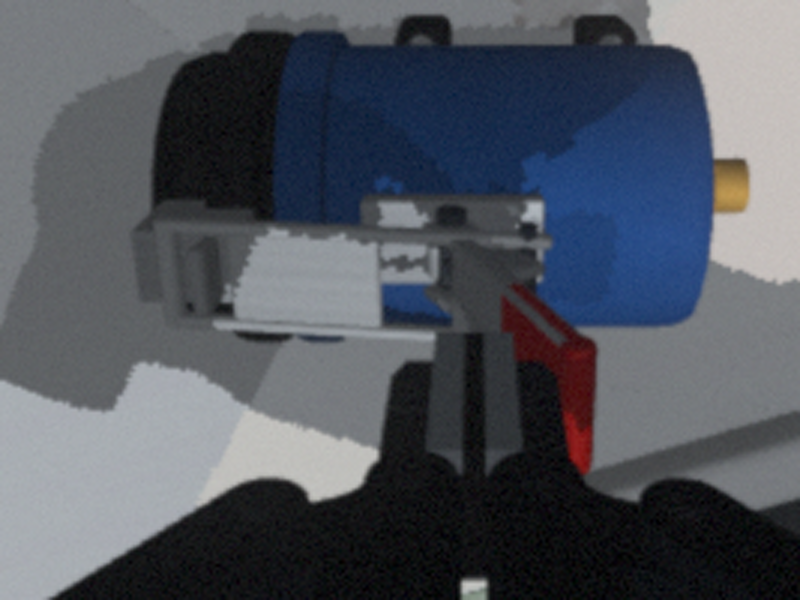

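The strap stays hooked, with the bar at (172,270) behind the lip at (205,270). The shut fingers at (475,400) are on the lid side of the red lever.

>>> {"name": "drive_tool", "arguments": {
  "commands": [
    [[0,0.0235,0.006],[0,0,0],1],
    [[0,0.036,0.011],[0,0,0],1],
    [[0,0.047,0.0175],[0,0,0],1],
    [[0,0.058,0.025],[0,0,0],1],
    [[0,0.068,0.0325],[0,0,0],1],
    [[0,0.077,0.0425],[0,0,0],1],
    [[0,0.0855,0.0525],[0,0,0],1],
    [[0,0.0855,0.0525],[0,0,0],1]
  ]
}}

```text
time_s: 5.4
eef_pos: [0.4912, 0.1604, 0.1306]
orientation: [0.985, -0.17, -0.0, 0.001]
wrist_force: [-0.5, 0.4, 0.4]
gripper_width: 0.002
grasp_force: 0.0
```

>>> {"name": "drive_tool", "arguments": {
  "commands": [
    [[0,0.007,0.011],[0,0,0],1],
    [[0,0.0135,0.0225],[0,0,0],1],
    [[0,0.017,0.032],[0,0,0],1],
    [[0,0.0205,0.041],[0,0,0],1],
    [[0,0.0225,0.05],[0,0,0],1],
    [[0,0.0225,0.05],[0,0,0],1]
  ]
}}

```text
time_s: 6.0
eef_pos: [0.4883, 0.1522, 0.1106]
orientation: [0.985, -0.17, -0.0, 0.0]
wrist_force: [-0.0, 0.8, 0.5]
gripper_width: -0.003
grasp_force: 0.0
```

```bash
python3 - <<'E'
from h import *
im,K,E=cam("wrist");s=r.state();p=s["eef_pos"]
print(s["time_s"],p,"X",p[0]*.337+p[1]*.9415,"Y",-p[0]*.9415+p[1]*.337)
cv2.imwrite("pics/w6b.png",cv2.resize(im[130:330,100:367],(800,600),interpolation=cv2.INTER_CUBIC))
E
```

```text
6.05 [0.48836209 0.15226827 0.11083626] X 0.30793860369389886 Y -0.4084785035965684
```

View pics/w6b.png

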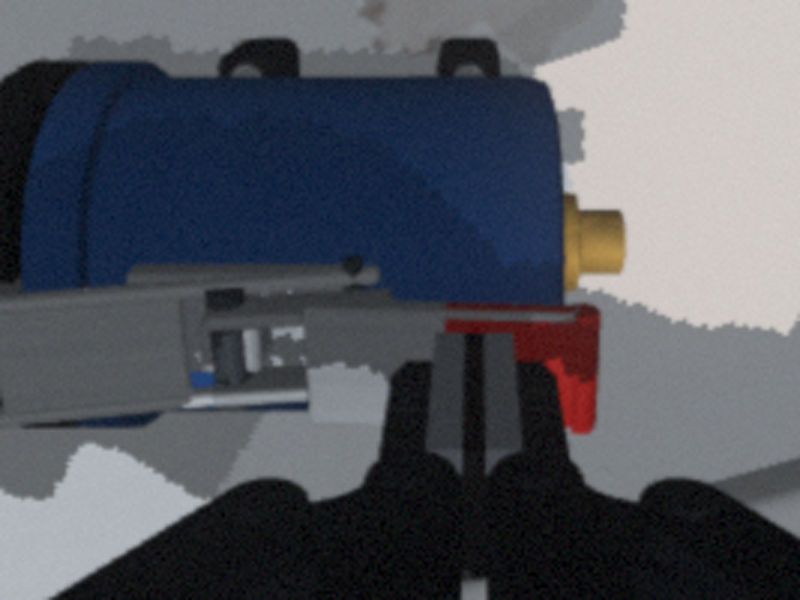

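The lever is nearly flat under the fingers, with its red end at (560,360). I'll press it fully down.

>>> {"name": "drive_tool", "arguments": {
  "commands": [
    [[0,0.001,0.006],[0,0,0],1],
    [[0,0.002,0.012],[0,0,0],1],
    [[0,0.002,0.016],[0,0,0],1],
    [[0,0.002,0.016],[0,0,0],1]
  ]
}}

```text
time_s: 6.45
eef_pos: [0.4887, 0.1518, 0.1063]
orientation: [0.986, -0.169, 0.0, 0.0]
wrist_force: [-5.7, -1.2, 15.3]
gripper_width: -0.002
grasp_force: 8.0
```

>>> {"name": "drive_tool", "arguments": {
  "commands": [
    [[0,0,0.005],[0,0,0],1],
    [[0,0,0.006],[0,0,0],1],
    [[0,0,0.006],[0,0,0],1]
  ]
}}

```text
time_s: 6.75
eef_pos: [0.4889, 0.1517, 0.1055]
orientation: [0.986, -0.169, 0.001, -0.0]
wrist_force: [-12.4, -3.3, 32.0]
gripper_width: -0.002
grasp_force: 16.1
```

>>> {"name": "drive_tool", "arguments": {
  "commands": [
    [[0,0,-0.05],[0,0,0],1],
    [[0,0,-0.15],[0,0,0],1],
    [[-0.05,-0.08,-0.2],[0,0,0],1],
    [[-0.1,-0.1,-0.2],[0,0,0],1],
    [[-0.1,-0.1,-0.2],[0,0,0],1],
    [[-0.1,-0.1,-0.2],[0,0,0],1]
  ]
}}

```text
time_s: 7.35
eef_pos: [0.4638, 0.2031, 0.1824]
orientation: [0.986, -0.169, -0.0, -0.0]
wrist_force: [0.8, -0.3, -0.4]
gripper_width: -0.004
grasp_force: 0.0
```

```bash
python3 - <<'E'
from h import *
im,K,E=cam("wrist");s=r.state();p=s["eef_pos"];np.savez("w7.npz",K=K,E=E);cv2.imwrite("pics/w7.png",im)
print(s["time_s"],p)
P=lambda x,y,z:proj(K,E,(x*.337-y*.9415,x*.9415+y*.337,z))
a=P(.375,-.408,.105).astype(int);print(a)
x0=max(a[0]-110,0);y0=max(a[1]-82,0);print(x0,y0)
cv2.imwrite("pics/w7b.png",cv2.resize(im[y0:y0+165,x0:x0+220],(800,600),interpolation=cv2.INTER_CUBIC))
E
```

```text
7.4 [0.46400004 0.20274251 0.18222722]
[220 151]
110 69
```

View pics/w7b.png

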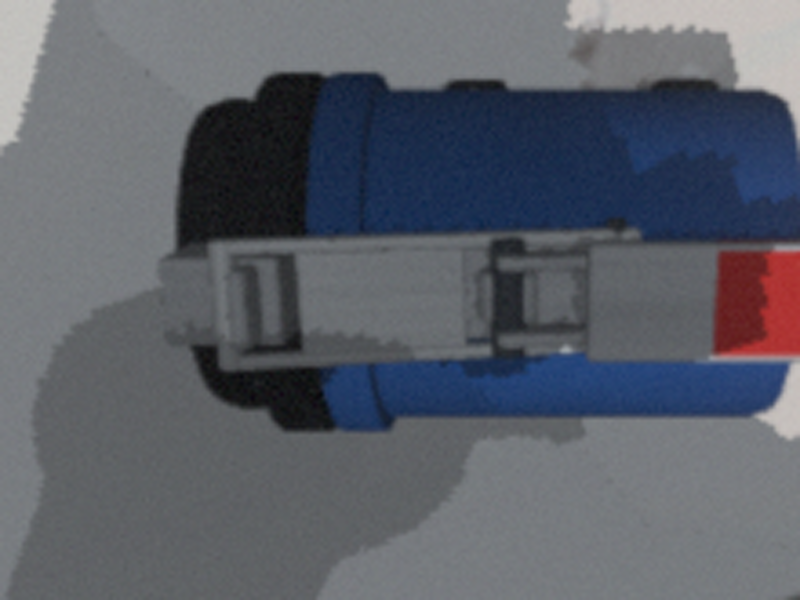

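The lever lies flat, with its red end at (760,305). The crossbar at (222,305) is on the lid side of the lip at (265,300), seen through the slot. I'll check the heights by tracking these points into a second view.

>>> {"name": "drive_tool", "arguments": {
  "commands": [
    [[0.02,-0.06,-0.04],[0,0,0],1],
    [[0.04,-0.12,-0.04],[0,0,0],1],
    [[0.04,-0.12,-0.04],[0,0,0],1],
    [[0.04,-0.12,-0.04],[0,0,0],1]
  ]
}}

```text
time_s: 7.8
eef_pos: [0.4953, 0.2421, 0.1974]
orientation: [0.985, -0.17, -0.001, 0.001]
wrist_force: [0.3, -0.3, -0.0]
gripper_width: -0.005
grasp_force: 0.0
```

```bash
cat > trk.py <<'E'
from h import *
def go(f,K,E,im,P,sc,off,guess):
    a=cv2.imread(f);d=np.load(f.replace("pics/","").replace(".png",".npz"))
    g=lambda i:cv2.createCLAHE(3).apply(cv2.cvtColor(i,cv2.COLOR_BGR2GRAY))
    p=np.array([np.array(u)/sc+off for u in P.values()],np.float32)
    init=np.array([proj(K,E,onz(d["K"],d["E"],u,guess)) for u in p],np.float32)
    q,st,e=cv2.calcOpticalFlowPyrLK(g(a),g(im),p[:,None],init[:,None].copy(),winSize=(13,13),maxLevel=1,flags=cv2.OPTFLOW_USE_INITIAL_FLOW)
    for n,u,v,s,er in zip(P,p,q[:,0],st.ravel(),e.ravel()):
        w=tri([ray(d["K"],d["E"],u),ray(K,E,v)]);print(n,s,er.round(1),"X",round(w[0]*.337+w[1]*.9415,4),"Y",round(-w[0]*.9415+w[1]*.337,4),"z",round(w[2],4), "reproj",np.abs(proj(K,E,w)-v).max().round(2))
E
python3 - <<'E'
from trk import *
im,K,E=cam("wrist");np.savez("w8.npz",K=K,E=E);cv2.imwrite("pics/w8.png",im);print(r.state()["time_s"],r.state()["eef_pos"])
P={"barF":(212,243),"barN":(225,368),"plateF":(466,237),"plateN":(468,358),"slotinF":(300,255),"lipF":(250,262),"levF":(588,245),"levN":(588,357),"redF":(717,250),"redN":(713,355),"keepbaseF":(165,255)}
go("pics/w7.png",K,E,im,P,800/220,np.array((110,69)),.1)
E
```

```text
7.85 [0.49494095 0.24183358 0.19752414]
barF 1 10.1 X 0.4111 Y -0.4199 z 0.1104 reproj 0.07
barN 1 24.7 X 0.4112 Y -0.3944 z 0.1095 reproj 0.44
plateF 1 21.6 X 0.3627 Y -0.4192 z 0.0973 reproj 0.35
plateN 1 17.2 X 0.3623 Y -0.3953 z 0.1032 reproj 0.2
slotinF 1 22.8 X 0.3945 Y -0.4174 z 0.1093 reproj 0.2
lipF 1 13.9 X 0.4045 Y -0.4158 z 0.1089 reproj 0.35
levF 1 25.1 X 0.3377 Y -0.4185 z 0.1007 reproj 0.03
levN 1 24.7 X 0.3375 Y -0.3961 z 0.1048 reproj 0.06
redF 1 25.1 X 0.3179 Y -0.4249 z 0.1417 reproj 1.43
redN 1 63.2 X 0.3318 Y -0.4273 z 0.2273 reproj 0.35
keepbaseF 1 26.2 X 0.4288 Y -0.4117 z 0.089 reproj 2.9
```

```bash
python3 - <<'E'
from h import *
f=lambda i,u,sc,o,z:(lambda d:onz(d["K"],d["E"],np.array(u)/sc+o,z))(np.load(f"w{i}.npz"))
X=lambda w:(round(w[0]*.337+w[1]*.9415,4),round(-w[0]*.9415+w[1]*.337,4))
for i,u,sc,o in((1,(128,250),4,(150,80)),(2,(155,318),4,(130,110)),(4,(228,293),10/3,(130,130)),(7,(163,256),800/220,(110,69))):print("keeper far-left",i,X(f(i,u,sc,o,.089)))
for i,u,sc,o in((1,(257,180),4,(150,80)),(2,(290,240),4,(130,110)),(4,(385,220),10/3,(130,130)),(7,(310,180),800/220,(110,69))):print("blue rim left",i,X(f(i,u,sc,o,.089)))
# crop for edge: grey profile along keeper rows in w7
im=cv2.cvtColor(cv2.imread("pics/w7.png"),cv2.COLOR_BGR2GRAY);print(im[139:165:3,150:200].tolist())
E
```

```text
keeper far-left 1 (np.float64(0.4268), np.float64(-0.4151))
keeper far-left 2 (np.float64(0.4291), np.float64(-0.4154))
keeper far-left 4 (np.float64(0.4252), np.float64(-0.4176))
keeper far-left 7 (np.float64(0.4281), np.float64(-0.414))
blue rim left 1 (np.float64(0.3957), np.float64(-0.4313))
blue rim left 2 (np.float64(0.3945), np.float64(-0.4354))
blue rim left 4 (np.float64(0.3964), np.float64(-0.4318))
blue rim left 7 (np.float64(0.3956), np.float64(-0.43))
[[122, 122, 120, 119, 115, 98, 79, 72, 66, 62, 60, 63, 65, 62, 64, 66, 64, 83, 100, 108, 113, 110, 99, 84, 74, 72, 68, 71, 72, 71, 67, 66, 65, 63, 64, 63, 56, 53, 56, 55, 62, 92, 107, 113, 107, 111, 110, 108, 109, 108], [123, 122, 121, 110, 100, 96, 96, 94, 98, 101, 98, 100, 97, 100, 101, 97, 97, 92, 98, 108, 114, 111, 100, 80, 70, 64, 64, 60, 59, 62, 78, 92, 97, 97, 99, 88, 67, 55, 54, 55, 55, 85, 106, 112, 111, 112, 110, 113, 109, 109], [120, 123, 120, 111, 98, 96, 94, 96, 96, 97, 94, 96, 93, 96, 99, 96, 93, 87, 93, 104, 113, 100, 89, 90, 94, 89, 82, 67, 55, 56, 61, 84, 95, 97, 95, 88, 71, 54, 51, 51, 57, 73, 99, 109, 112
[... 592 characters left out ...]
87, 97, 98, 98, 88, 66, 56, 50, 54, 60, 86, 105, 111, 112, 113, 109, 112, 109], [99, 95, 97, 99, 94, 91, 94, 97, 94, 96, 90, 88, 82, 90, 92, 93, 91, 92, 89, 95, 105, 110, 107, 96, 94, 100, 92, 85, 66, 62, 57, 59, 83, 96, 96, 94, 87, 67, 55, 54, 47, 48, 73, 100, 108, 109, 110, 109, 111, 110], [96, 98, 98, 98, 97, 84, 80, 79, 85, 93, 91, 80, 78, 78, 81, 77, 76, 74, 79, 87, 98, 105, 111, 97, 91, 98, 93, 85, 69, 60, 60, 59, 79, 85, 94, 90, 78, 64, 51, 46, 43, 35, 47, 87, 102, 91, 89, 91, 99, 101], [95, 95, 97, 95, 98, 94, 84, 78, 79, 78, 77, 80, 70, 67, 63, 69, 66, 64, 66, 65, 79, 86, 86, 81, 78, 83, 78, 74, 65, 57, 48, 52, 62, 61, 68, 66, 62, 56, 41, 25, 24, 20, 37, 66, 83, 80, 81, 82, 83, 81]]
```

>>> {"name": "drive_tool", "arguments": {
  "commands": [
    [[0.1045,0.134,-0.084],[0,0,0],1],
    [[0.1045,0.134,-0.084],[0,0,0],1],
    [[0.1045,0.134,-0.084],[0,0,0],1],
    [[0.1045,0.134,-0.084],[0,0,0],1],
    [[0.1045,0.134,-0.084],[0,0,0],1]
  ]
}}

```text
time_s: 8.35
eef_pos: [0.5161, 0.1781, 0.2315]
orientation: [0.985, -0.17, -0.0, 0.0]
wrist_force: [-0.2, 0.7, 0.1]
gripper_width: 0.004
grasp_force: 0.0
```

```bash
python3 - <<'E'
from h import *
im,K,E=cam("wrist");cv2.imwrite("pics/w9.png",im);np.savez("w9.npz",K=K,E=E);print(r.state()["time_s"],r.state()["eef_pos"],E[:3,3]-np.load("w2.npz")["E"][:3,3])
a=cv2.imread("pics/w2.png")
g=lambda i:cv2.createCLAHE(4).apply(cv2.cvtColor(i,cv2.COLOR_BGR2GRAY)).astype(np.float32)
A,B=g(a),g(im)
# patch matching: fixed body/table patches vs lid patches (crop coords of w2b /4)
for n,(x,y,w,h) in {"lid left rim":(150,165,60,130),"lid shoulder top":(235,130,45,40),"keeper":(140,315,60,60),"feet1":(400,120,70,40),"feet2":(580,115,80,45),"body right":(690,180,80,150),"nozzle":(715,260,60,80),"base plate R":(520,295,50,110)}.items():
    x,y,w,h=x//4+130,y//4+110,w//4,h//4
    T=A[y:y+h,x:x+w];S=B[y-8:y+h+8,x-8:x+w+8]
    m=cv2.matchTemplate(S,T,cv2.TM_CCOEFF_NORMED);_,v,_,l=cv2.minMaxLoc(m)
    i,j=l[1],l[0]
    def sub(f):return 0 if len(f)<3 else .5*(f[0]-f[2])/(f[0]-2*f[1]+f[2])
    print(n,round(v,2),round(j-8+sub(m[i,j-1:j+2]),2),round(i-8+sub(m[i-1:i+2,j]),2))
E
```

```text
8.4 [0.51612147 0.17838164 0.23145721] [-0.00056901  0.00111765  0.00059773]
lid left rim 0.95 2.25 -0.96
lid shoulder top 0.98 2.16 -0.95
keeper 0.83 2.21 -0.73
feet1 0.98 0.84 -1.08
feet2 0.98 0.82 -0.93
body right 0.93 0.72 -1.46
nozzle 0.73 0.53 -1.06
base plate R 0.5 6.27 5.45
```

Seen from the same camera pose as before the work, the lid has moved in towards the body by the amount expected for full closure. The body itself has not moved in the image, and the latch has stayed shut since I released it.

```bash
python3 -c "
from workcell import r
print(r.sign_off())"
```

```text
the job is handed in; nothing more can be done
None
```

I hooked the strap over the keeper and pressed the lever flat; camera checks agree with the lid being pulled tight, and the job was handed in at about 8.4 s with the gripper clear and the tin and valve untouched.

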